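# Cross-stack slide carriers to dry

### The arm

A 6-joint arm with a two-finger parallel gripper is mounted at the origin on the work surface. World frame = base frame: x ahead of the robot, y to its left, z up, the work surface at z = 0. Lengths are in m, angles in rad, forces in N, time in s.
With the tool pointing down it reaches from about 0.35 to 0.8 m from the base axis. Payload 7.3 kg.
Tool frame: the origin (TCP) lies between the finger pads; the fingertips stand 25 mm ahead of it and the grasp point (between the pads) lies 6 mm ahead of it (r.tip_extent is the distance from the TCP to the fingertips, in m); z points along the fingers, y is the line along which they close (so a half turn about z gives the same grasp; the last joint's range is limited). The gripper opens to 85 mm and grips with 20 to 120 N. Pads are 22 mm wide; open, the fingers measure 114 mm over their backs; the gripper's body (76 mm by 85 mm) begins 54 mm behind the grasp point. The pads swing forward as they close: fully open they stand 13 mm farther back than shut.
Start: joints at [1.084, 0.342, 1.524, -0, 1.275, -0.146], TCP at [0.175, 0.495, 0.256] pointing down, gripper open.
Joint ranges: [-2.53, 2.53], [-0.77, 2.02], [0.04, 2.7], [-1, 4.14], [0.28, 2.66], [-3.11, 3.11]. Speed limits (rad/s): [2.57, 2.57, 3.14, 3.14, 3.14, 3.14].

### API

Orientations are given as a unit quaternion [x, y, z, w].
In Python, from workcell import r, command_gripper, optics gives the robot as it stands. The module is installed in compiled form; this text tells all that it offers. Calls block until the motion is done:
- r.reach(position, orientation): joint-space move of the TCP to a pose.
- r.move_straight(position, orientation=None, speed=0.15, max_force=None): straight line of the TCP; orientation=None keeps the orientation; speed is the mean speed in m/s. With max_force (N) it stops when the force on the tool has changed by that much, and returns True; else False.
- r.movej(angles): joint-space move.
- command_gripper(opening, force=None): finger opening in m; force is the grip in N (None keeps the last); returns when the fingers have stopped.
- r.hold(seconds).
- r.solve_ik(position, orientation): joint angles nearest the present ones, or None.
- r.read_state(): the state.
- optics.get_image(name): name is "side" or "top"; returns (picture, depth): 480x640x3 uint8, red, green, blue; 480x640 float32, m along the optical axis (not along the pixel's ray), 0 where there is no reading.
- optics.camera_model(name): a dict with "K" (3x3 intrinsics, pixels), "R" (3x3) and "t" (3): a world point X has camera coordinates R X + t. Camera axes: x right, y down, z forward; pixel columns grow to the right and rows downward; lengths in m; the calibration is good to about 2 mm. A picture is of the moment at which its call begins. camera_model takes no time and is no camera call.
A pose or a line that the arm cannot do raises r.PlanningError and nothing moves.
- r.finish_job(): hands the job in; it is judged then, once.
The state is a dict: "time_s": time; "joint_positions": joint angles; "dq": joint speeds; "tau": joint torques, N m; "eef_pos": TCP position; "eef_rot": TCP orientation; "contact_force": force on the tool from outside, world axes, zero at the start; "torque": the same for the moment, N m; "grip_width": finger opening in m; "grip_force": force on a finger pad.
Only numpy, scipy, OpenCV 4.12 (cv2) and the standard library are available. Lean on these libraries where they do the work, as an engineer would, in place of code of your own. Each camera call takes 0.05 s, during which the arm holds its last target. There are 200 camera calls.

### The job

Get all the slide carriers ready to dry: feed them out one at a time from the bottom of the magazine with its sprung pusher until it is empty, and stack them on the drying stand, together with any lying loose on the bench, as an open crosswise tower: two to a layer with a gap between, the first pair across the two rails, every next layer crosswise to the one below, filling each layer before starting the next. When the whole tower stands, press the fan's start button fully down and let it go, leaving the tower standing and the jar, tip box, tube rack and bottle where they are.

Things in the scene. Friction and masses are not known exactly. Their poses are not given: they have to be found in the camera images.
- carrier1_c (a point): a flat off-white plastic slide carrier, 100 x 30 x 12 mm, about 45 g (25 to 65 g), with a glass slide let into its top face; point at its centre, 6 mm above its underside; x along its 100 mm length, y across its 30 mm width, z up; starts in the magazine (always there)
- carrier2_c (a point): a flat off-white plastic slide carrier, 100 x 30 x 12 mm, about 45 g (25 to 65 g), with a glass slide let into its top face; point at its centre, 6 mm above its underside; x along its 100 mm length, y across its 30 mm width, z up; starts in the magazine (always there)
- carrier3_c (a point): a flat off-white plastic slide carrier, 100 x 30 x 12 mm, about 45 g (25 to 65 g), with a glass slide let into its top face; point at its centre, 6 mm above its underside; x along its 100 mm length, y across its 30 mm width, z up; starts in the magazine (always there)
- carrier4_c (a point): a flat off-white plastic slide carrier, 100 x 30 x 12 mm, about 45 g (25 to 65 g), with a glass slide let into its top face; point at its centre, 6 mm above its underside; x along its 100 mm length, y across its 30 mm width, z up; starts in the magazine on top (may be absent)
- carrier5_c (a point): a flat off-white plastic slide carrier, 100 x 30 x 12 mm, about 45 g (25 to 65 g), with a glass slide let into its top face; point at its centre, 6 mm above its underside; x along its 100 mm length, y across its 30 mm width, z up; starts lying loose and flat on the bench (may be absent)
- carrier6_c (a point): a flat off-white plastic slide carrier, 100 x 30 x 12 mm, about 45 g (25 to 65 g), with a glass slide let into its top face; point at its centre, 6 mm above its underside; x along its 100 mm length, y across its 30 mm width, z up; starts lying loose and flat on the bench (may be absent)
- magazine: fixed aluminium magazine, carriers stacked flat, lengthwise along its x (the way out); origin on the bench under the stack's middle, z up. The stack stands on a rail, top 30 mm up (bottom carrier's centre 36 mm up). Walls to 104 mm, outer faces at x +-55.5, y +-20.5 mm; bars across the top to 109 mm: nothing lifts out. The bottom carrier leaves by a 14 mm gap under the front wall
- outlet (a point): point of the magazine at (108, 0, 36) mm in its frame: where the centre of a carrier lies once the pusher has put it fully out on the apron; x = the way out. The apron is the rail running on to x = 170 mm, 18 mm wide, top 30 mm above the bench: narrower than a carrier, so fingers fit either side
- pusher (a joint): travel in m of the sprung pusher that shoves the bottom carrier out along the magazine's x: 0 at rest, 0.112 fully pushed (the carrier then lies wholly on the apron). Its spring (4 N at rest, 7 N fully pushed) brings it back when let go; only once it is back at 0 does the stack drop so that the next carrier is at the bottom
- pusher_post (a point): the pusher's black upright handle post, 12 mm thick along the magazine's x, 28 mm wide along y, 36 to 100 mm above the bench; point on its axis 80 mm up, moving with it; axes as the magazine's. Runs beside the magazine at y = -62 mm from x = -60 mm (rest) to +52 mm. Push its back (-x face) towards +x; free space behind and around it
- stand: fixed drying stand: 130 x 130 x 8 mm steel plate with two rubber rails, 12 mm wide, 116 mm long, along its y at x = -31 and +31 mm, tops 30 mm above the bench; origin on the bench under its centre, z up
- stand_top (a point): stand's centre at rail-top height, 30 mm up; axes as the stand's. Layer 1: two carriers along its x, centres at y = -31 and +31 mm, 36 mm above the bench; layer 2: two along its y, at x = -31 and +31 mm, 48 mm up; layer 3 as layer 1, 60 mm up (a lone last carrier may lie at either place or in the middle)
- start (a joint): travel in m of the fan's start button: 0 up, 0.006 fully down (5 N); springs back up
- start_top (a point): centre of the top of the fan's round grey start button, 28 mm across, on an 80 x 70 x 30 mm off-white control box; pressed straight down
- jar: bystander: small amber glass jar, 42 mm across, 55 mm high; origin at its underside
- tipbox: bystander: blue and clear tip box, 85 x 122 x 69 mm; origin at its underside
- tuberack: bystander: white rack of capped tubes, 70 x 160 mm, 72 mm high; origin at its underside
- washbottle: bystander: white bottle, 60 mm across, 150 mm high; origin at its underside
Mind the look-alikes: they are no part of the job. Leave any brown or yellow look-alike of the part that bears carrier5_c alone.

How it is judged:
By the outcome, as a careful person would: the job done as asked, in the order asked, and still so for the second after the job is handed in, with the robot touching nothing.
Of carrier4, carrier5, carrier6 only 1 to 3 are there at a start; the rules pass over those that are not, and their reading is None.
At some moment in a run one of carrier5, carrier6 may be knocked a few centimetres aside while the robot is not near it.
Once in a run the grip may slacken for a moment while it holds something.
It also fails if it takes over 210 s, if anything falls off the work surface, if the arm or the gripper's body presses on something with over 40 N, if the wrist force passes 120 N, or if a joint passes its speed limit or range.

## Working session

There is one attempt and no reset: what is moved stays moved. The work goes in short steps, each a Python script; the robot and the scene stay as the last script left them, time stands still between calls to the robot, and variables do not carry over. Pictures are saved under pics/ and viewed, at most 14 in all, crops included, and the job is handed in when it is done.

```bash
mkdir -p pics
python3 - <<'E'
from workcell import r, command_gripper, optics
import cv2, numpy as np
for n in ("side","top"):
    im,d=optics.get_image(n); cv2.imwrite(f"pics/{n}0.png",im[:,:,::-1]); np.save(f"pics/{n}0.npy",d)
    m=optics.camera_model(n); R=np.array(m["R"]);print(n,np.round(m["K"],1).tolist(),np.round(R,3).tolist(),np.round(-R.T@m["t"],3))
print(r.read_state()["eef_rot"],r.tip_extent)
E
```

```text
side [[598.8, 0.0, 314.7], [0.0, 598.8, 229.3], [0.0, 0.0, 1.0]] [[0.722, -0.691, 0.015], [-0.377, -0.412, -0.829], [0.58, 0.593, -0.559]] [-0.094 -0.776  0.759]
top [[499.9, 0.0, 318.1], [0.0, 499.9, 229.8], [0.0, 0.0, 1.0]] [[0.002, -0.999, -0.033], [-0.983, 0.004, -0.184], [0.184, 0.033, -0.982]] [ 0.42  -0.07   1.126]
[ 1.69549949e-01  9.85521359e-01 -6.48459384e-04 -2.14685842e-04] 0.025
```

View pics/top0.png

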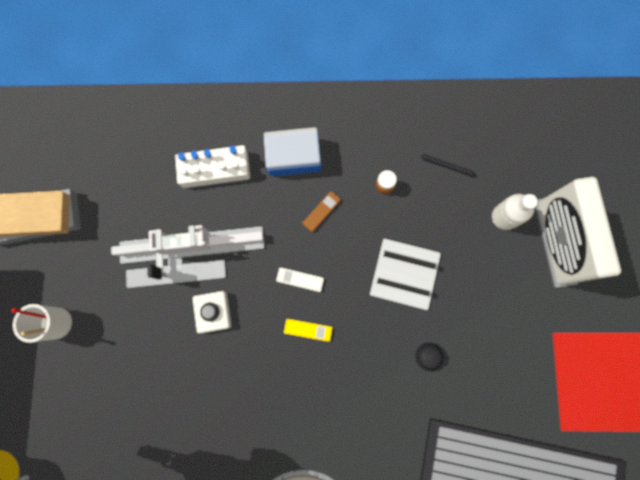

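View pics/side0.png

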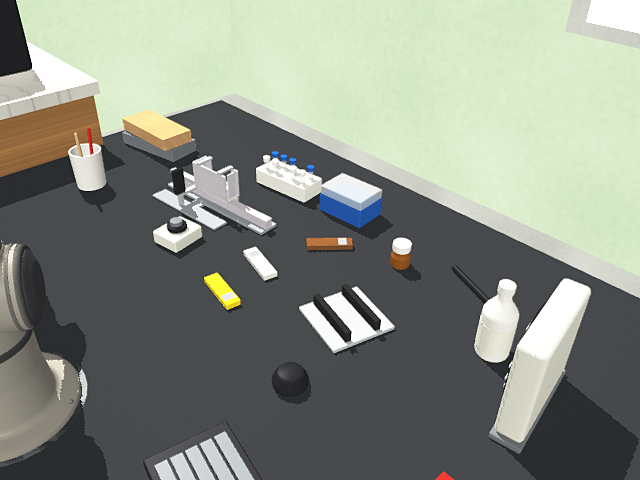

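Candidates for a loose carrier, in top-view pixels: off-white at (300,280), which I choose; brown look-alike at (322,212) and yellow look-alike at (308,330), both to be left alone. The magazine runs from (115,250) to an apron end at (262,237). Its post is at (155,272), the stand at (405,273) and the button at (209,312).

```bash
cat > h.py <<'E'
from workcell import r, command_gripper, optics
import cv2, numpy as np
def cam(n):
    m=optics.camera_model(n); return np.array(m["K"]),np.array(m["R"]),np.array(m["t"])
def ray(n,px,z):
    K,R,t=cam(n); px=np.atleast_2d(px).astype(float)
    d=(np.linalg.inv(K)@np.c_[px,np.ones(len(px))].T).T@R; c=-R.T@t
    return c+d*((z-c[2])/d[:,2])[:,None]
def proj(n,X):
    K,R,t=cam(n); p=K@(R@np.asarray(X,float)+t); return p[:2]/p[2]
def tri(p,q):  # top pixel p, side pixel q -> point by linear triangulation
    P=[cam(n)[0]@np.c_[cam(n)[1],cam(n)[2]] for n in("top","side")]
    X=cv2.triangulatePoints(P[0],P[1],np.array(p,float),np.array(q,float))[:,0]; return X[:3]/X[3]
def cloud(n,d):
    K,R,t=cam(n); v,u=np.mgrid[:480,:640]
    c=np.stack([(u-K[0,2])/K[0,0]*d,(v-K[1,2])/K[1,1]*d,d],-1)
    W=(c-t)@R; W[d==0]=np.nan; return W
def light(n,im,roi):  # largest off-white blob in roi (x0,y0,x1,y1)
    x0,y0,x1,y1=roi; hsv=cv2.cvtColor(im,cv2.COLOR_RGB2HSV)
    m=np.zeros((480,640),np.uint8); s=hsv[y0:y1,x0:x1]
    m[y0:y1,x0:x1]=((s[...,2]>120)&(s[...,1]<70))*255
    cs,_=cv2.findContours(m,cv2.RETR_EXTERNAL,cv2.CHAIN_APPROX_NONE)
    return max(cs,key=cv2.contourArea)[:,0,:]
def rect(n,im,roi,z):
    w=ray(n,light(n,im,roi),z)[:,:2].astype(np.float32)
    (c,s,a)=cv2.minAreaRect(w*1000)
    if s[0]<s[1]: s=s[::-1]; a+=90
    return np.array(c)/1000,np.array(s),((a+90)%180)-90
E
python3 - <<'E'
from h import *
T=cv2.imread("pics/top0.png")[:,:,::-1].copy(); S=cv2.imread("pics/side0.png")[:,:,::-1].copy()
WT=cloud("top",np.load("pics/top0.npy")); WS=cloud("side",np.load("pics/side0.npy"))
np.set_printoptions(precision=4,suppress=True)
def med(W,u,v,k=1): return np.nanmedian(W[v-k:v+k+1,u-k:u+k+1].reshape(-1,3),0)
for n,W,pts in (("top",WT,dict(bench=(350,330),car=(303,281),stand=(405,273),railU=(412,259),railL=(405,288),btn=(209,312),box=(222,325),apron=(255,237),apr2=(235,240),post=(155,265))),
              ("side",WS,dict(bench=(330,400),car=(260,263),stand=(345,318),railL=(332,317),railR=(361,307),btn=(177,223),box=(178,242),post=(178,174),apron=(262,219)))):
    for k,(u,v) in pts.items(): print(n,k,med(W,u,v))
for z in (0.012,): print("car",rect("top",T,(270,262,330,297),z),rect("side",S,(240,240,280,285),z))
print("stand",rect("top",T,(365,235,445,312),.008),rect("side",S,(295,285,398,352),.008))
a=cv2.resize(T[210:350,100:340],(800,467),interpolation=cv2.INTER_CUBIC)
b=cv2.resize(S[140:260,140:300],(800,600),interpolation=cv2.INTER_CUBIC)
cv2.imwrite("pics/ct.png",a[:,:,::-1]);cv2.imwrite("pics/cs.png",b[:,:,::-1])
E
```

```text
top bench [ 0.405  -0.1036  0.0004]
top car [0.512  0.0001 0.0124]
top stand [ 0.5297 -0.2265  0.0095]
top railU [ 0.5583 -0.24    0.0309]
top railL [ 0.495  -0.2231  0.03  ]
top btn [0.4428 0.1986 0.0517]
top box [0.4155 0.174  0.0313]
top apron [0.6092 0.1073 0.03  ]
top apr2 [0.6022 0.1521 0.0295]
top post [0.5405 0.3107 0.0752]
side bench [ 0.3747 -0.3388 -0.0004]
side car [0.5126 0.004  0.011 ]
side stand [ 0.5243 -0.227   0.0073]
side railL [ 0.4922 -0.2247  0.0284]
side railR [ 0.5506 -0.2407  0.0265]
side btn [0.439  0.1912 0.05  ]
side box [0.4223 0.1662 0.0222]
side post [0.5273 0.3139 0.088 ]
side apron [0.604  0.1074 0.0292]
car (array([0.5161, 0.0087]), array([105.9317,  36.1583]), 76.03618621826172) (array([0.5122, 0.0055]), array([113.36  ,  35.8964]), 76.32917022705078)
stand (array([ 0.529 , -0.2264]), array([134.9928, 134.9526]), -14.755439758300781) (array([ 0.5262, -0.2264]), array([135.0331, 132.7831]), 75.27742004394531)
```

View pics/ct.png

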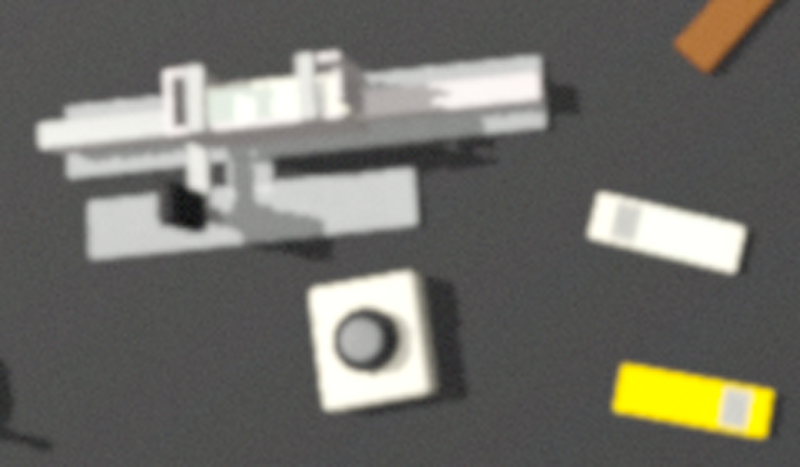

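View pics/cs.png

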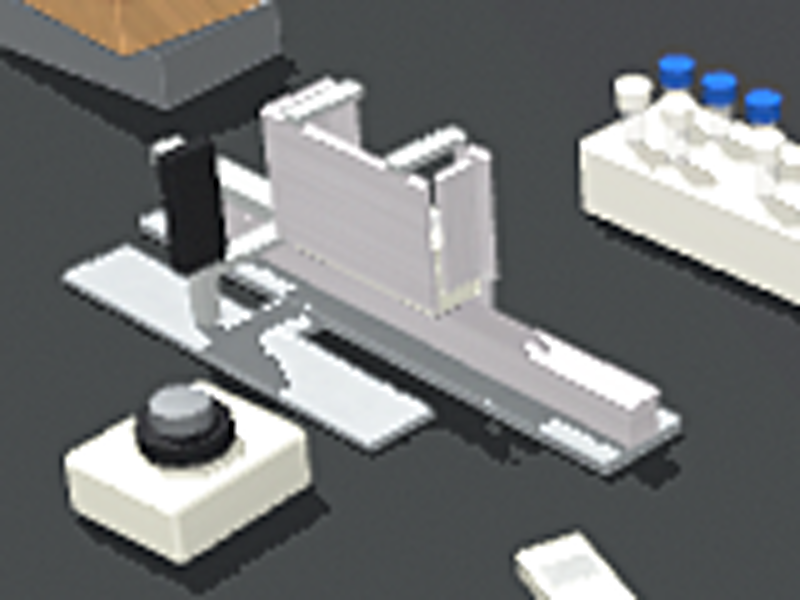

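Run:
```python
from h import *
np.set_printoptions(precision=4,suppress=True)
T=cv2.imread("pics/top0.png"); 
WT=cloud("top",np.load("pics/top0.npy")); WS=cloud("side",np.load("pics/side0.npy"))
def fit(P):
    c,s,a=cv2.minAreaRect((P[:,:2]*1000).astype(np.float32)); return np.array(c),np.array(s),a,len(P),P.mean(0)
for W,n in((WT,"top"),(WS,"side")):
    P=W.reshape(-1,3); P=P[np.isfinite(P).all(1)]
    R=P[(P[:,0]>.5)&(P[:,0]<.68)&(P[:,1]>.07)&(P[:,1]<.42)]
    A=R[(abs(R[:,2]-.03)<.003)&(R[:,1]<.20)&(R[:,0]>.58)]; print(n,"apron",fit(A))
    l=np.polyfit(A[:,1],A[:,0],1); print("line x=f(y)",l,np.degrees(np.arctan(l[0])),A[:,1].min())
    B=R[R[:,2]>.098]; print("tops",fit(B))
    W2=R[(R[:,2]>.035)]; print("ext",fit(W2))
    S=R[(R[:,2]>.055)&(R[:,2]<.09)&(R[:,0]>.565)]; h,e=np.histogram(S[:,2],14); print(h,e.round(3))
    p=R[(R[:,2]>.085)&(R[:,0]<.565)]; print("post",fit(p))
    b=P[(abs(P[:,0]-.443)<.03)&(abs(P[:,1]-.195)<.03)&(P[:,2]>.046)]; print("btn",fit(b),np.percentile(b[:,2],[50,90]))
    k=P[(abs(P[:,0]-.44)<.07)&(abs(P[:,1]-.195)<.07)&(abs(P[:,2]-.03)<.004)]; print("box",fit(k))
print(WT[236:246:3,160:192:4,2])
```

```text
top apron (array([607.8252, 146.43  ]), array([ 18.9883, 108.4453]), 6.169930934906006, 337, array([0.6077, 0.1466, 0.0301]))
line x=f(y) [-0.0983  0.6221] -5.613315974542113 0.09177969911225099
tops (array([568.1342, 263.4708]), array([ 95.7321, 121.7095]), 5.901376247406006, 489, array([0.5839, 0.2697, 0.1054]))
ext (array([567.2057, 290.1566]), array([ 94.439 , 249.1658]), 12.83518123626709, 1806, array([0.5822, 0.2857, 0.0732]))
[ 17  13  32 112 205  97  22  20  19  26  18  25  19  27] [0.055 0.058 0.06  0.063 0.065 0.068 0.07  0.073 0.075 0.078 0.08  0.083
 0.085 0.088 0.09 ]
post (array([527.5073, 314.7636]), array([27.4872, 14.4425]), 2.933410406112671, 108, array([0.5274, 0.3128, 0.0968]))
btn (array([446.0856, 199.7807]), array([26.4396, 31.9008]), 64.10171508789062, 141, array([0.4451, 0.1992, 0.0516])) [0.0518 0.0541]
box (array([445.2784, 200.0035]), array([80.868 , 70.2671]), 9.915895462036133, 775, array([0.4441, 0.1986, 0.0299]))
side apron (array([606.2018, 147.3501]), array([ 24.2607, 107.8099]), 5.8075737953186035, 209, array([0.6064, 0.1465, 0.0292]))
line x=f(y) [
[... 342 characters left out ...]
 [0.055 0.058 0.06  0.063 0.065 0.068 0.07  0.073 0.075 0.077 0.08  0.082
 0.085 0.087 0.09 ]
post (array([527.659 , 315.9573]), array([31.9126, 14.8684]), 12.978894233703613, 88, array([0.5248, 0.315 , 0.0937]))
btn (array([444.0196, 201.7574]), array([26.9375, 28.3247]), 10.09250545501709, 90, array([0.4425, 0.2011, 0.05  ])) [0.05   0.0528]
box (array([443.0059, 200.9621]), array([82.1463, 71.3959]), 7.223459243774414, 433, array([0.4376, 0.1931, 0.0289]))
[[0.1098 0.0677 0.0671 0.0667 0.0651 0.0648 0.0633 0.0648]
 [0.1106 0.0643 0.0656 0.0621 0.067  0.0643 0.0674 0.065 ]
 [0.1091 0.0674 0.0691 0.0635 0.0668 0.0669 0.0659 0.063 ]
 [0.1074 0.0653 0.0655 0.0673 0.0657 0.1021 0.1067 0.102 ]]
```

The crops show the off-white loose carrier at top px (300,280), with brown and yellow look-alikes beside it. The stack top stands about 66 mm up, so there are 3 carriers in the magazine and 4 in all, making two full layers. The loose one goes first.

```bash
cat >> h.py <<'E'
from scipy.spatial.transform import Rotation as Ro
MY=np.radians(-84.3); U=np.array([np.cos(MY),np.sin(MY)]); V=np.array([-U[1],U[0]]); MO=np.array([.5956,.2607])
SY=np.radians(-14.75); SX=np.array([np.cos(SY),np.sin(SY)]); SV=np.array([-SX[1],SX[0]]); SO=np.array([.5277,-.2264])
mag=lambda x,y:MO+x*U+y*V
st=lambda x,y:SO+x*SX+y*SV
def quat(c,p):  # tool down, closing axis at angle c; the half turn nearest to the present wrist
    q0=np.array(r.read_state()["joint_positions"]); best=None
    for a in(c,c+np.pi):
        y=np.array([np.cos(a),np.sin(a),0]); z=np.array([0,0,-1.]); Q=Ro.from_matrix(np.c_[np.cross(y,z),y,z]).as_quat()
        q=r.solve_ik(list(p),list(Q))
        if q is not None:
            s=np.abs(np.array(q)-q0).max()
            if best is None or s<best[0]: best=(s,list(Q))
    return best[1]
OFF=.021
def stat(s=""):
    t=r.read_state(); print(s,round(t["time_s"],1),"w",round(t["grip_width"],4),"gf",np.round(t["grip_force"],1),"F",np.round(t["contact_force"],1),"p",np.round(t["eef_pos"],4)); return t
def snap(name):
    o={}
    for n in("top","side"):
        im,d=optics.get_image(n); cv2.imwrite(f"pics/{n}_{name}.png",im[:,:,::-1]); o[n]=(im,cloud(n,d))
    return o
def whites(o,n,c,rad,z,tol=.004):  # rectangle of pale points at height z near c
    im,W=o[n]; hsv=cv2.cvtColor(im,cv2.COLOR_RGB2HSV)
    with np.errstate(invalid="ignore"):
        m=(np.hypot(W[...,0]-c[0],W[...,1]-c[1])<rad)&(abs(W[...,2]-z)<tol)&(hsv[...,2]>110)&(hsv[...,1]<70)
    m=m.astype(np.uint8); k,l,s,_=cv2.connectedComponentsWithStats(m)
    if k<2: return None
    i=1+s[1:,4].argmax(); P=W[l==i]; (cc,ss,a)=cv2.minAreaRect((P[:,:2]*1000).astype(np.float32))
    if ss[0]<ss[1]: ss=ss[::-1]; a+=90
    return np.array(cc)/1000,np.round(ss,1),((a+90)%180)-90,round(float(np.median(P[:,2])),4)
def pick(xy,yaw,zc,open_=.06):
    p=[xy[0],xy[1],.15]; q=quat(yaw+np.pi/2,p); command_gripper(open_,40); r.reach(p,q)
    r.move_straight([*xy,zc+OFF+.02],q,.15)
    hit=r.move_straight([*xy,zc+OFF],q,.05,max_force=10); command_gripper(.01,40); t=stat(f"grip hit={hit}")
    r.move_straight([*xy,.15],q,.12); stat("lift")
def place(xy,yaw,zc):
    p=[xy[0],xy[1],.15]; q=quat(yaw+np.pi/2,p); r.reach(p,q); stat("over")
    r.move_straight([*xy,zc+OFF+.006],q,.12)
    hit=r.move_straight([*xy,zc+OFF-.002],q,.02,max_force=4); stat(f"down hit={hit}")
    command_gripper(.042); r.hold(.2); r.move_straight([*xy,.15],q,.12)
E
python3 - <<'E'
from h import *
o=snap("a")
a=whites(o,"top",(.514,.006),.09,.012);b=whites(o,"side",(.514,.006),.09,.012);print(a,b)
xy=(a[0]+b[0])/2; pick(xy,np.radians(a[2]),.006)
E
```

```text
(array([0.51676941, 0.00714592]), array([100.1,  30.1]), 76.38182830810547, 0.0121) (array([0.5152959 , 0.01052148]), array([106.1,  32.5]), 76.8560791015625, 0.011)
grip hit=False 4.5 w 0.0287 gf 40.1 F [ 0.1 -0.1  3. ] p [0.5164 0.0088 0.0274]
lift 5.7 w 0.0287 gf 45.2 F [-0.2  0.9 -0.6] p [0.5155 0.0089 0.1493]
```

Run:
```python
from h import *
np.set_printoptions(precision=4,suppress=True)
p=st(0,-.031); place(p,SY,.036)
stat()
xy=mag(-.095,-.062); q=quat(MY+np.pi/2,[*xy,.2]); command_gripper(0.0); r.reach([*xy,.2],q)
o=snap("b"); print("want",p)
for n in("top","side"): print(whites(o,n,p,.06,.042))
r.move_straight([*xy,.085],q,.15)
h=r.move_straight([*mag(-.070,-.062),.085],q,.05,max_force=2); stat(f"touch {h}")
h=r.move_straight([*mag(.039,-.062),.085],q,.06,max_force=25); t=stat(f"pushed {h}"); print((np.array(t["eef_pos"][:2])-MO)@np.c_[U,V])
o=snap("c")
for n in("top","side"): print(n,whites(o,n,mag(.108,0),.07,.042))
```

```text
over 6.7 w 0.0288 gf 45.3 F [-0.2  0.4  0.6] p [ 0.5197 -0.2555  0.1495]
down hit=True 8.0 w 0.0282 gf 45.9 F [-0.7  0.2  5.4] p [ 0.5202 -0.2567  0.0574]
 9.4 w 0.0418 gf 0.0 F [ 0.5 -0.4  0.3] p [ 0.5194 -0.2561  0.1493]
want [ 0.5198 -0.2564]
(array([ 0.5223, -0.2601]), array([100.3,  30.6]), -14.547431945800781, 0.0425)
(array([ 0.5208, -0.2571]), array([100.8,  34.2]), -15.668312072753906, 0.0409)
touch True 13.4 w -0.0003 gf 0.0 F [0.1 3.2 1.5] p [0.5261 0.3342 0.0854]
pushed True 15.2 w -0.0002 gf 0.0 F [-1.3  6.8  0.9] p [0.5366 0.2251 0.0848]
[ 0.0296 -0.0623]
top (array([0.6047, 0.1566]), array([105.9,  35.8]), -82.38668203353882, 0.0421)
side (array([0.6051, 0.1614]), array([114.9,  43.1]), -84.27987098693848, 0.0411)
```

View pics/side_c.png

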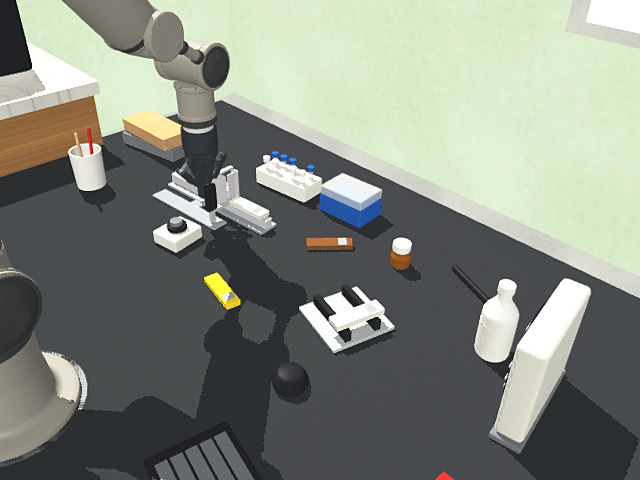

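Side view: the first carrier lies across the rails at about (357,317). The pusher is nearly home and a carrier is out on the apron at (248,208). I'll finish the push.

Run:
```python
from h import *
np.set_printoptions(precision=4,suppress=True)
mx=lambda:((np.array(r.read_state()["eef_pos"][:2])-MO)@U).round(4)
h=r.move_straight([*mag(.037,-.062),.085],None,.02,max_force=15); stat(f"push {h}"); print(mx())
r.move_straight([*mag(-.078,-.062),.085],None,.08); stat("back")
r.move_straight([*mag(-.095,-.062),.085],None,.08); stat("free")
r.move_straight([*mag(-.095,-.062),.16],None,.15)
p=mag(.06,-.2); r.reach([*p,.22],quat(MY+np.pi/2,[*p,.22]))
o=snap("d")
for n in("top","side"): print(n,whites(o,n,mag(.108,0),.07,.042)); 
print(mag(.108,0))
```

```text
push True 15.5 w -0.0002 gf 0.0 F [0.  7.3 0.7] p [0.5364 0.2253 0.0847]
0.0293
back 17.0 w 0.0001 gf 0.0 F [-2.   4.2 -1.5] p [0.5262 0.3319 0.0849]
free 17.4 w -0.0001 gf 0.0 F [-0.5 -0.7 -0.5] p [0.5245 0.3492 0.085 ]
top (array([0.6069, 0.1537]), array([100.1,  31.2]), -83.32046127319336, 0.0424)
side (array([0.6058, 0.1603]), array([112.9,  37.8]), -86.02156257629395, 0.041)
[0.6063 0.1532]
```

Run:
```python
import cv2,numpy as np
a=cv2.imread("pics/top_d.png")[190:340,90:290];b=cv2.imread("pics/side_d.png")[130:280,120:320]
cv2.imwrite("pics/d2.png",np.hstack([cv2.resize(x,(400,300),interpolation=cv2.INTER_CUBIC) for x in(a,b)]))
```

```text
(no output)
```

View pics/d2.png

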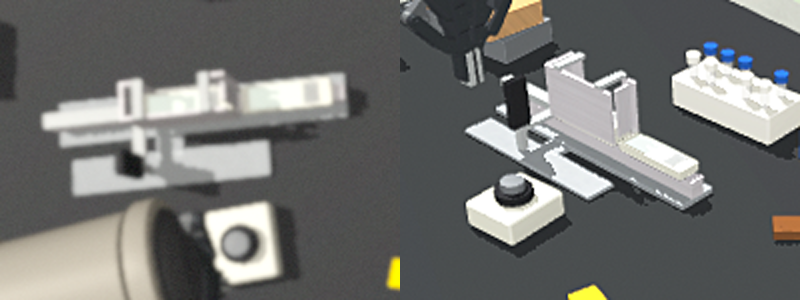

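The carrier lies at the outlet and the post is back at rest. I'll pick it, place it at the second spot of layer 1, then push out the next.

```bash
cat >> h.py <<'E'
def push():
    p=mag(-.095,-.062); q=quat(MY+np.pi/2,[*p,.2]); command_gripper(0.0); r.reach([*p,.2],q)
    r.move_straight([*p,.085],q,.15)
    r.move_straight([*mag(-.070,-.062),.085],q,.05,max_force=2)
    r.move_straight([*mag(.037,-.062),.085],q,.06,max_force=25)
    h=r.move_straight([*mag(.037,-.062),.085],q,.02,max_force=15)
    print("push",h,round(float((np.array(r.read_state()["eef_pos"][:2])-MO)@U),4))
    r.move_straight([*mag(-.095,-.062),.085],q,.08); stat("free"); r.move_straight([*p,.2],q,.15)
E
python3 - <<'E'
from h import *
np.set_printoptions(precision=4,suppress=True)
pick(mag(.108,0),MY,.036)
place(st(0,.031),SY,.036)
push()
o=snap("e")
for n in("top","side"):
    print(n,whites(o,n,mag(.108,0),.07,.042)); 
    for y in(-.031,.031): print(st(0,y),whites(o,n,st(0,y),.03,.042),whites(o,n,st(0,y),.057,.042))
E
```

```text
grip hit=False 22.0 w 0.0288 gf 39.9 F [ 0.6 -0.2  2.8] p [0.6066 0.1533 0.0575]
lift 22.9 w 0.0288 gf 39.6 F [-0.1 -0.4 -0.5] p [0.6058 0.1531 0.1491]
over 24.3 w 0.0289 gf 39.6 F [ 0.7 -1.  -0. ] p [ 0.5358 -0.1958  0.1497]
down hit=True 25.5 w 0.0288 gf 40.2 F [-1.5  0.1  4.9] p [ 0.536  -0.1966  0.0575]
push True 0.0293
free 34.4 w -0.0 gf 0.0 F [-0.9 -0.4 -0. ] p [0.5246 0.3486 0.085 ]
top (array([0.6069, 0.1536]), array([100.2,  30.7]), -84.46181535720825, 0.0423)
[ 0.5198 -0.2564] (array([ 0.519 , -0.2592]), array([59.2, 30.3]), -14.648658752441406, 0.0427) (array([ 0.5224, -0.2601]), array([100.3,  30.3]), -14.616966247558594, 0.0426)
[ 0.5356 -0.1964] (array([ 0.5352, -0.1995]), array([59. , 30.2]), -15.334831237792969, 0.0428) (array([ 0.5403, -0.2008]), array([100.6,  30.5]), -14.832206726074219, 0.0428)
side (array([0.6049, 0.1605]), array([113.1,  37.5]), -86.8379225730896, 0.041)
[ 0.5198 -0.2564] (array([ 0.5196, -0.2567]), array([59.4, 32.3]), -15.497909545898438, 0.0411) (array([ 0.5209, -0.2577]), array([101.6,  33.7]), -15.249855041503906, 0.041)
[ 0.5356 -0.1964] (array([ 0.5352, -0.1968]), array([59.2, 31.7]), -12.981483459472656, 0.041) (array([ 0.5389, -0.1973]), array([100.2,  32.8]), -13.888031005859375, 0.0409)
```

Run:
```python
import cv2,numpy as np
a=cv2.imread("pics/top_e.png")[200:350,300:500];b=cv2.imread("pics/side_e.png")[160:360,150:417]
cv2.imwrite("pics/e2.png",np.hstack([cv2.resize(x,(400,300),interpolation=cv2.INTER_CUBIC) for x in(a,b)]))
```

```text
(no output)
```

View pics/e2.png

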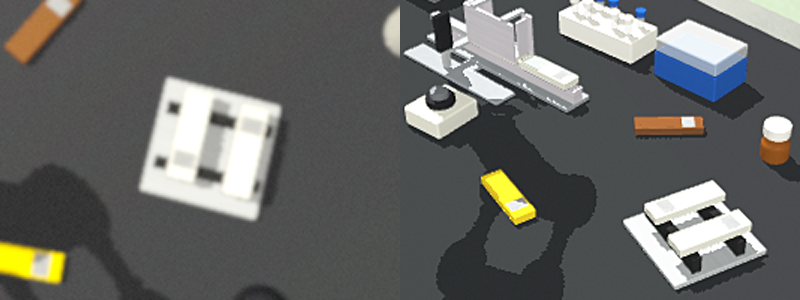

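Run:
```python
from h import *
np.set_printoptions(precision=4,suppress=True)
for n in("top","side"):
    W=cloud(n,np.load(f"pics/{n}0.npy")); P=W.reshape(-1,3)
    with np.errstate(invalid="ignore"):
        P=P[np.hypot(P[:,0]-.5277,P[:,1]+.2264)<.1]
        Rl=P[(abs(P[:,2]-.030)<.003)]; Pl=P[(abs(P[:,2]-.008)<.003)]
    for s in(-1,1):
        q=Rl[s*((Rl[:,:2]-SO)@SX)>0]; c,sz,a=cv2.minAreaRect((q[:,:2]*1000).astype(np.float32)); print(n,"rail",np.array(c).round(1),np.round(sz,1),round(a,1))
    c,sz,a=cv2.minAreaRect((Pl[:,:2]*1000).astype(np.float32)); print(n,"plate",np.array(c).round(1),np.round(sz,1),round(a,1))
```

```text
top rail [ 499.4 -219.8] [116.   12.6] 75.2
top rail [ 559.5 -235.6] [115.7  13. ] 75.3
top plate [ 527.3 -228.2] [188.4 182.6] 38.3
side rail [ 497.8 -216.8] [116.8  15. ] 75.3
side rail [ 558.  -232.6] [117.4  14.5] 75.9
side plate [ 527.3 -225.1] [132.8 131.7] 75.6
```

Layer 1 is good, with both carriers within about 4 mm of their places. I'll shift layer 2's aim by the measured bias of about (-2, +2.6) mm.

```bash
echo 'SO=np.array([.5255,-.2238])' >> h.py
python3 - <<'E'
from h import *
np.set_printoptions(precision=4,suppress=True)
pick(mag(.108,0),MY,.036)
place(st(.031,0),SY+np.pi/2,.048)
push()
o=snap("f")
for n in("top","side"):
    print(n,whites(o,n,mag(.108,0),.07,.042)); print(st(.031,0),whites(o,n,st(.031,0),.07,.054,.003))
im,W=o["top"]; print(W[236:246:3,160:192:4,2])
E
```

```text
grip hit=False 38.5 w 0.0288 gf 40.0 F [0.  0.3 2.4] p [0.6067 0.1533 0.0575]
lift 39.4 w 0.0292 gf 39.6 F [ 0.  -0.9 -0.8] p [0.6058 0.1532 0.1491]
over 40.9 w 0.0288 gf 39.6 F [ 0.8 -0.4 -0.4] p [ 0.5559 -0.2306  0.1499]
down hit=True 42.0 w 0.0289 gf 40.2 F [-0.6 -0.2  5. ] p [ 0.5559 -0.2319  0.0695]
push True 0.0293
free 50.9 w 0.0002 gf 0.0 F [-0.1  0.7 -0.3] p [0.5246 0.3486 0.0851]
top (array([0.6068, 0.1539]), array([101.3,  30.9]), -84.03726291656494, 0.0421)
[ 0.5555 -0.2317] (array([ 0.5574, -0.2311]), array([99.1, 30.2]), 74.83622741699219, 0.0546)
side (array([0.6046, 0.1613]), array([111.9,  37. ]), -87.26733446121216, 0.041)
[ 0.5555 -0.2317] (array([ 0.5561, -0.2276]), array([103.8,  31.6]), 74.68588256835938, 0.053)
[[0.1091 0.0538 0.0429 0.0479 0.0363 0.01   0.0095 0.0079]
 [0.1098 0.0069 0.0098 0.0085 0.0082 0.0081 0.0056 0.0325]
 [0.1083 0.0315 0.0334 0.0271 0.0272 0.0314 0.0301 0.0314]
 [0.1106 0.0291 0.0284 0.0326 0.0306 0.1048 0.1044 0.102 ]]
```

Run:
```python
import cv2,numpy as np
a=cv2.imread("pics/top_f.png")[200:350,300:500];b=cv2.imread("pics/side_f.png")[160:360,150:417]
cv2.imwrite("pics/f2.png",np.hstack([cv2.resize(x,(400,300),interpolation=cv2.INTER_CUBIC) for x in(a,b)]))
```

```text
(no output)
```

View pics/f2.png

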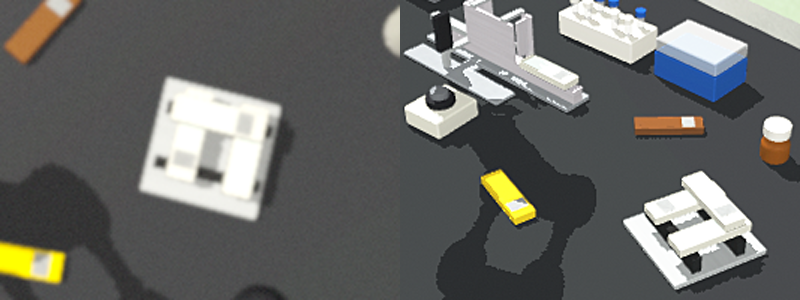

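Magazine is empty. Now the last carrier, then a check.

```bash
echo 'SO=np.array([.5272,-.2275])' >> h.py
python3 - <<'E'
from h import *
np.set_printoptions(precision=4,suppress=True)
pick(mag(.108,0),MY,.036)
place(st(-.031,0),SY+np.pi/2,.048)
p=[.445,.2005,.13]; command_gripper(0); r.reach(p,quat(MY+np.pi/2,p))
o=snap("g")
for n in("top","side"):
    for x in(-.031,.031):print(n,st(x,0),whites(o,n,st(x,0),.055,.054,.003))
a=cv2.imread("pics/top_g.png")[200:350,300:500];b=cv2.imread("pics/side_g.png")[160:360,150:417]
cv2.imwrite("pics/g2.png",np.hstack([cv2.resize(x,(400,300),interpolation=cv2.INTER_CUBIC) for x in(a,b)]))
E
```

```text
grip hit=False 55.0 w 0.0288 gf 40.0 F [ 0.6 -0.5  2.9] p [0.6067 0.1533 0.0575]
lift 55.9 w 0.0292 gf 39.6 F [ 0.1  0.3 -0.1] p [0.6058 0.1532 0.1491]
over 57.3 w 0.0288 gf 39.6 F [-0.   0.7  0.2] p [ 0.4977 -0.2188  0.15  ]
down hit=True 58.5 w 0.029 gf 40.3 F [0.5 0.2 5.7] p [ 0.4977 -0.2199  0.0695]
top [ 0.4972 -0.2196] (array([ 0.4993, -0.219 ]), array([100.2,  30.2]), 75.05422973632812, 0.0545)
top [ 0.5572 -0.2354] (array([ 0.5573, -0.231 ]), array([99.8, 30. ]), 75.15884399414062, 0.0545)
side [ 0.4972 -0.2196] (array([ 0.4975, -0.2163]), array([101.9,  31.2]), 75.29058837890625, 0.0529)
side [ 0.5572 -0.2354] (array([ 0.5553, -0.2295]), array([99. , 32.3]), 74.81159210205078, 0.0529)
```

View pics/g2.png

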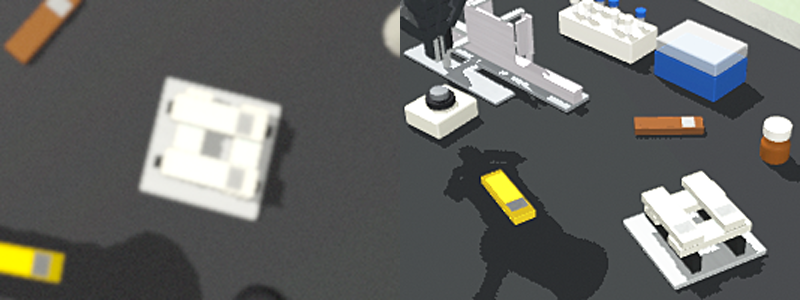

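The tower stands complete. Pressing the button.

Run:
```python
from h import *
stat()
h=r.move_straight([.445,.2005,.082],None,.1,max_force=10);stat(h)
h=r.move_straight([.445,.2005,.064],None,.02,max_force=18);stat(f"press {h}")
r.hold(.3);stat("held")
r.move_straight([.445,.2005,.15],None,.08);r.hold(.5)
o=snap("h")
im,W=o["side"]
with np.errstate(invalid="ignore"): b=W[(np.hypot(W[...,0]-.444,W[...,1]-.2015)<.01)&(W[...,2]<.06)]
print(np.median(b[:,2]))
for x in(-.031,.031):print(st(x,0),whites(o,"top",st(x,0),.055,.054,.003))
```

```text
61.9 w 0.0003 gf 0.0 F [ 0.1 -0.9  0.3] p [0.4456 0.1997 0.13  ]
False 62.6 w 0.0001 gf 0.0 F [ 0.1 -0.2  0.1] p [0.4453 0.2004 0.0822]
press True 63.2 w 0.0004 gf 4.8 F [-2.5 -0.8  8.7] p [0.4454 0.2006 0.071 ]
held 63.5 w -0.0002 gf 5.2 F [-2.9 -0.   9.9] p [0.4454 0.2006 0.0709]
0.05061002805155452
[ 0.49722158 -0.21960734] (array([ 0.49940771, -0.21891246]), array([100. ,  30.1]), 74.97235870361328, 0.0546)
[ 0.55717842 -0.23539266] (array([ 0.55731104, -0.23097031]), array([99.5, 30.7]), 74.90961456298828, 0.0544)
```

Run:
```python
from h import *
print(r.finish_job())
```

```text
the job is handed in; nothing more can be done
None
```

I stacked all four carriers (three from the magazine, one loose) as a two-layer crosswise tower, each within about 5 mm of its place. I then pressed the start button to its stop, let it go and handed the job in; the tower was still standing, but I was given no verdict on it.

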